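Take the supper piles apart

ROBOT

A 6-joint arm with a two-finger parallel gripper is mounted at the origin on a cart in front of the work surface, level with it; the furniture and walls round the work are solid. World frame = base frame: x ahead of the robot, y to its left, z up, the work surface at z = 0. Lengths are in m, angles in rad, forces in N, time in s.
With the tool pointing down it reaches from about 0.3 to 0.85 m from the base axis. Payload 5.4 kg.
Tool frame: the origin (TCP) lies between the finger pads; the fingertips stand 8 mm ahead of it and the grasp point (between the pads) lies 11 mm behind it (ctrl.tip_extent is the z of the fingertips in the tool frame, in m); z points along the fingers, y is the line along which they close (so a half turn about z gives the same grasp; the last joint's range is limited). The gripper opens to 85 mm and grips with 20 to 120 N. Pads are 22 mm wide; open, the fingers measure 114 mm over their backs; the gripper's body (76 mm by 85 mm) begins 54 mm behind the grasp point. The pads swing forward as they close: fully open they stand 13 mm farther back than shut.
Start: joints at [-1.443, 0.158, 1.597, -0, 1.386, -0.21], TCP at [0.191, -0.542, 0.239] pointing down, gripper open.
Joint ranges: [-2.91, 2.91], [-0.94, 2.29], [0.18, 2.7], [-1.29, 4.43], [0.17, 2.64], [-3, 3]. Speed limits (rad/s): [2.57, 2.57, 3.14, 3.14, 3.14, 3.14].

INTERFACE

Orientations are given as a unit quaternion [x, y, z, w].
In Python, from rig import ctrl gives the robot as it stands.
- The arm moves only by the tool step_arm, never from a script. Its argument "series" is a list of rows, each a list of 7 numbers: the closure, from 0 (fully open) to 1 (shut), then the shift along the tool's x, y, z in m, then the turn, a rotation vector about the tool's x, y, z in rad. In form: [[claw, x, y, z, rx, ry, rz], ...]. A call has 1 to 10 rows; each row is the pose to reach, as a shift and turn from the pose commanded when the call began, along the tool's axes at that moment; what a row does not reach only later rows make up. A row lasts 1/10 s, in which the tool goes at most 50 mm and 8.59 degrees, less where a joint would pass 70% of its speed; a pose out of reach is approached as far as the arm can. A call with a gripper value outside its range is refused whole. The fingers move at their own pace and stop on an object; the grip force is fixed at half the most. Time passes only in rows, so rows that repeat a pose let the fingers close. It gives the time, the measured TCP pose, the force, the opening and the grip force at its end, in the units of the state.
- ctrl.get_obs(): the state, without advancing time (a new reading comes with each control period).
- ctrl.capture(name): name is "scene" or "top"; returns a dict with "img" (400x640x3 uint8, red, green, blue), "vfov" (degrees; the focal length in pixels is half the picture's height over the tangent of half this angle, whatever the lens; pixels are square), "cx", "cy" (the principal point, pixels), "D" ([k1, k2, p1, p2, k3] as OpenCV has them; the pictures are not rectified), "T" (4x4, takes a point from camera to world coordinates). Camera axes: x right, y up, looking along -z (the intrinsics and any distortion apply to the point x, -y, -z); pixel columns grow to the right and rows downward; lengths in m; the calibration is good to about 2 mm. A picture is of the moment at which its call begins. There is no depth.
- ctrl.close_job(): hands the job in; it is judged then, once.
The state is a dict: "clock": time; "joint_pos": joint angles; "joint_velocities": joint speeds; "tau": joint torques, N m; "position": TCP position; "orientation": TCP orientation; "force": force on the tool from outside, world axes, zero at the start; "ft_torque": the same for the moment, N m; "gripper_width": opening from 0.0 (shut) to 1.0 (fully open); "gripper_force": force on a finger pad.
Only numpy, scipy, OpenCV 4.12 (cv2) and the standard library are available. Lean on these libraries where they do the work, as an engineer would, in place of code of your own. Each camera call takes 0.05 s, during which the arm holds its last target. There are 200 camera calls.

TASK

The things for supper have been piled up in two stacks. Lift them off one at a time, the top one first, and set each gently and upright in the middle of its own place: the tealight on the white saucer, the tomato tin on the round red trivet, the fish tin on the oblong wooden board with its long side along the board, the yellow-lidded jar on the yellow mat and the salt shaker on the blue tile. Do not drop or topple anything, and do not carry a thing while another still stands on it.

Things in the scene. Friction and masses are not known exactly. Their poses are not given: they have to be found in the camera images.
- tealight: Tealight: small round white cup with pale green wax, diameter 38, height 15, about 20 g. It starts on top of the tomato tin. Origin: centre of its underside, z up.
- tomato_tin: Tomato tin: upright can with a red and white label and a gold lid, diameter 57, height 72, about 0.18 kg. It starts on the fish tin, under the tealight. Origin: centre of its underside, z up.
- fish_tin: Fish tin: flat oblong tin with a teal and white lid and rounded corners, 60 (its x) by 100 (its long side, its y) by 26 high, about 0.15 kg. It starts on the worktop at the bottom of the pile, under the tomato tin. Origin: centre of its underside, z up.
- jar: Jar: clear glass jar with a flat yellow screw lid (lid diameter 60), body diameter 63, widest 65, height 85, about 0.24 kg. It starts on the worktop, under the salt shaker. Origin: centre of its underside, z up.
- shaker: Salt shaker: clear and grey round shaker with a domed metal top, widest diameter 44, height 90 (upper 16: the dome, 34 wide), about 0.1 kg. It starts on the jar's lid. Origin: centre of its underside, z up.
- saucer: White saucer, diameter 115, height 16, shallow dish, fixed. A tealight in its middle stands about 10 mm above the worktop. Origin: centre of its underside on the worktop, z up. Place of the tealight.
- red_trivet: Round red trivet with darker rings, diameter 96, 6 thick, flat top, fixed. Origin: centre of its underside on the worktop, z up. Place of the tomato tin.
- oblong_board: Small oblong dark wooden board, 100 (its x) by 150 (its long side, its y), 10 thick, flat top, fixed. Origin: centre of its underside on the worktop, z up. Place of the fish tin.
- yellow_mat: Six-sided yellow mat, 100 across its corners, 87 across its flats, 5 thick, flat top, fixed. Origin: centre of its underside on the worktop, z up. Place of the jar.
- blue_tile: Square blue ceramic tile, 90 by 90, 6 thick, flat top, fixed. Origin: centre of its underside on the worktop, z up. Place of the salt shaker.
Not all that is in view belongs to the job. What is shaped like the tomato_tin but pink is not meant.

How it is judged:
By the outcome, as a careful person would: the job done as asked, in the order asked, and still so for the second after the job is handed in, with the robot touching nothing.
It also fails if it takes over 141 s, if anything falls off the work surface, if the arm or the gripper's body presses on something with over 40 N, if the wrist force passes 120 N, or if a joint passes its speed limit or range.

## Working session

There is one attempt and no reset: what is moved stays moved. The work goes in short steps, Python scripts to look and compute and a tool call to move; the robot and the scene stay as the last step left them, time stands still between calls to the robot, and variables do not carry over. Pictures are saved under pics/ and viewed, at most 14 in all, crops included, and the job is handed in when it is done.

Besides the shell and the picture viewer there is one more tool, called after "Request:" by a JSON object that holds its "op" and its "data", one argument or row to a line. step_arm: Moves the arm, as the interface text tells. Its arguments: {"type":"object","properties":{"series":{"type":"array","items":{"type":"array","items":{"type":"number"}}}},"required":["series"]}

```bash
ls; mkdir -p pics; cat > h.py <<'E'
import numpy as np, cv2
from rig import ctrl
from scipy.spatial.transform import Rotation as R
def cap(n,save=None):
    c=ctrl.capture(n)
    if save: cv2.imwrite(f'pics/{save}.png',c['img'][:,:,::-1])
    return c
def K(c):
    f=200/np.tan(np.radians(c['vfov'])/2)
    return np.array([[f,0,c['cx']],[0,f,c['cy']],[0,0,1.]])
def ray(c,uv):
    p=cv2.undistortPoints(np.array(uv,float).reshape(-1,1,2),K(c),np.array(c['D'],float)).reshape(-1,2)
    d=np.c_[p[:,0],-p[:,1],-np.ones(len(p))]
    T=np.array(c['T']); return T[:3,3],d@T[:3,:3].T
def onz(c,uv,z):
    o,d=ray(c,uv); s=(z-o[2])/d[:,2]; return o+d*s[:,None]
def proj(c,P):
    T=np.array(c['T']); q=(np.atleast_2d(P)-T[:3,3])@T[:3,:3]
    q=q*[1,-1,-1]
    return cv2.projectPoints(q,np.zeros(3),np.zeros(3),K(c),np.array(c['D'],float))[0].reshape(-1,2)
E
python3 - <<'E'
from h import *
for n in('scene','top'):
    c=cap(n,n+'0'); print(n,np.round(c['T'],3).tolist(),c['vfov'],c['cx'],c['cy'],c['D'])
o=ctrl.get_obs(); print(o); print(ctrl.tip_extent)
E
```

```text
pics
scene [[-0.693, 0.544, -0.472, -0.007], [-0.721, -0.522, 0.456, 0.393], [0.002, 0.656, 0.754, 0.875], [0.0, 0.0, 0.0, 1.0]] 53.86365467982349 312.932980760406 199.5249760374058 [-0.02956592  0.          0.          0.          0.        ]
top [[-0.009, 0.981, -0.194, 0.241], [-1.0, -0.011, -0.01, -0.092], [-0.012, 0.194, 0.981, 1.352], [0.0, 0.0, 0.0, 1.0]] 54.78666992767979 318.10343722282124 195.13554648987954 [0.03197057 0.         0.         0.         0.        ]
{'clock': 0.1, 'joint_pos': array([-1.44310013e+00,  1.58999713e-01,  1.59815260e+00,  2.81691953e-05,
        1.38620949e+00, -2.10112488e-01]), 'joint_velocities': array([ 0.00199957, -0.00111841, -0.00226151,  0.0005438 , -0.00024495,
        0.00098154]), 'tau': array([-8.11614500e-04, -3.96991897e+01, -3.32337677e+01, -2.54845518e-04,
        4.16757044e-03, -7.88213271e-06]), 'position': array([ 0.19047658, -0.54195344,  0.23838448]), 'orientation': array([ 9.85769592e-01,  1.68099759e-01,  5.02725422e-05, -8.83250761e-04]), 'force': array([-0.31047912,  0.2077744 , -0.06050323]), 'ft_torque': array([-0.02168721, -0.01384543,  0.02379442]), 'gripper_force': 0.0, 'gripper_width': 0.9965260530861381}
0.008
```

View pics/scene0.png

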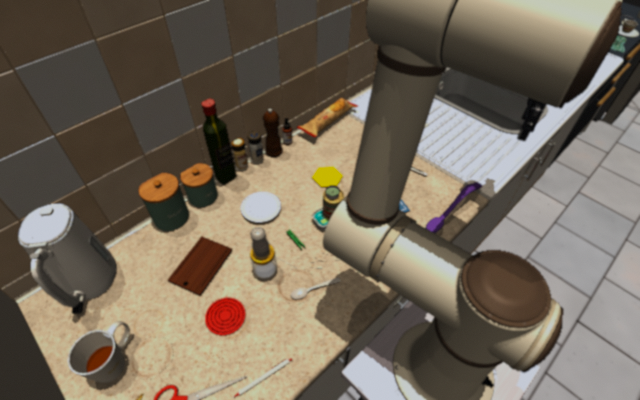

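View pics/top0.png

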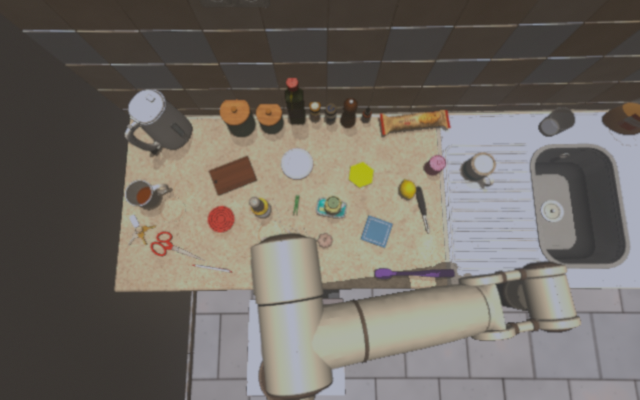

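The top view shows the tin pile at about (333,205) and the jar with the shaker at (260,207). The places are: saucer (297,164), trivet (221,219), board (233,176), mat (361,175), tile (377,231). A pink tin stands at (435,163), and there is a small round thing at (325,240). I'll check these in an enlarged crop.

```bash
python3 - <<'E'
from h import *
c=cap('top'); a=c['img'][140:260,195:455,::-1]
s=cap('scene'); b=s['img'][150:290,220:400,::-1]
A=cv2.resize(a,None,fx=3,fy=3,interpolation=cv2.INTER_CUBIC)
B=cv2.resize(b,(308,240),interpolation=cv2.INTER_CUBIC)
o=np.zeros((600,780,3),np.uint8);o[:360]=A;o[360:,:308]=B
B2=cv2.resize(s['img'][180:235,305:365,::-1],(262,240),interpolation=cv2.INTER_CUBIC);o[360:,320:582]=B2
cv2.imwrite('pics/crop1.png',o)
hsv=cv2.cvtColor(c['img'],cv2.COLOR_RGB2HSV)
def blob(lo,hi,box,z,name):
    x0,y0,x1,y1=box; m=np.zeros((400,640),np.uint8)
    m[y0:y1,x0:x1]=cv2.inRange(hsv,lo,hi)[y0:y1,x0:x1]
    m=cv2.morphologyEx(m,cv2.MORPH_CLOSE,np.ones((3,3)))
    k=max(cv2.findContours(m,0,1)[0],key=cv2.contourArea)
    P=onz(c,k.reshape(-1,2),z)[:,:2].astype(np.float32)
    (cx,cy),(w,h),ang=cv2.minAreaRect(P); M=cv2.moments(P.reshape(-1,1,2)); 
    print(name,'rect',round(cx,4),round(cy,4),'size',round(w,3),round(h,3),'ang',round(ang,1),'mom',round(M['m10']/M['m00'],4),round(M['m01']/M['m00'],4), 'px',cv2.boundingRect(k))
blob((0,0,150),(180,60,255),(278,145,316,182),.014,'saucer')
blob((0,150,60),(8,255,255),(204,203,238,234),.006,'trivet')
blob((0,60,20),(15,255,110),(205,150,260,198),.010,'board')
blob((24,150,80),(34,255,255),(345,160,378,190),.005,'mat')
blob((95,60,50),(115,255,255),(358,212,396,250),.006,'tile')
blob((78,80,50),(95,255,255),(310,190,352,222),.026,'fish')
E
```

```text
saucer rect 0.6244 -0.0017 size 0.135 0.134 ang 89.4 mom 0.6246 -0.003 px (278, 145, 38, 37)
trivet rect 0.4254 0.2648 size 0.085 0.085 ang 45.9 mom 0.4259 0.2642 px (209, 207, 25, 25)
board rect 0.5819 0.2267 size 0.097 0.145 ang 22.0 mom 0.5821 0.2267 px (210, 157, 46, 38)
mat rect 0.5811 -0.2317 size 0.082 0.086 ang 88.0 mom 0.5815 -0.2325 px (349, 163, 24, 24)
tile rect 0.3774 -0.2795 size 0.084 0.084 ang 69.3 mom 0.3775 -0.2798 px (362, 216, 30, 31)
fish rect 0.4643 -0.0906 size 0.024 0.049 ang 89.3 mom 0.473 -0.0889 px (318, 199, 8, 15)
```

View pics/crop1.png

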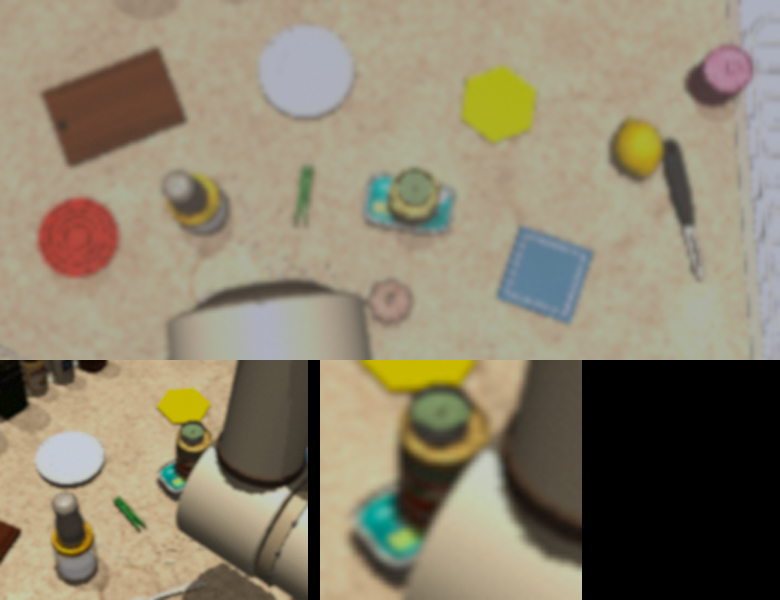

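The crop confirms the pile: the tealight (green wax) sits on the gold-lidded tomato tin, which is on the teal fish tin. The pink tin at (435,163) is the decoy, and the pink cup at (325,240) isn't part of the job. Next I'll measure the tops.

```bash
cat >> h.py <<'E'
def mask(c,lo,hi,box,inv=False):
    hsv=cv2.cvtColor(c['img'],cv2.COLOR_RGB2HSV)
    x0,y0,x1,y1=box; m=np.zeros((400,640),np.uint8); q=cv2.inRange(hsv,lo,hi)
    if inv:q=255-q
    m[y0:y1,x0:x1]=q[y0:y1,x0:x1]
    n,l,st,ce=cv2.connectedComponentsWithStats(cv2.morphologyEx(m,cv2.MORPH_CLOSE,np.ones((3,3))))
    i=1+np.argmax(st[1:,4]); return (l==i).astype(np.uint8),ce[i],st[i]
def two(c1,u1,c2,u2):
    o1,d1=ray(c1,u1);o2,d2=ray(c2,u2);A=np.c_[d1[0],-d2[0]]
    s=np.linalg.lstsq(A,o2-o1,rcond=None)[0]; a=o1+s[0]*d1[0];b=o2+s[1]*d2[0]
    return (a+b)/2,np.linalg.norm(a-b)
def go(xyz,yaw=None):
    "relative row for a TCP target; yaw = world angle of the tool y axis (deg), tool straight down"
    o=ctrl.get_obs();q=R.from_quat(o['orientation']);d=q.inv().apply(np.array(xyz)-o['position'])
    m=q.as_matrix(); 
    if yaw is None: yaw=np.degrees(np.arctan2(m[1,1],m[0,1]))
    best=None
    for yy in(yaw,yaw+180):
        a=np.radians(yy); y=np.array([np.cos(a),np.sin(a),0]);z=np.array([0,0,-1.]);x=np.cross(y,z)
        r=(q.inv()*R.from_matrix(np.c_[x,y,z])).as_rotvec()
        if best is None or np.linalg.norm(r)<np.linalg.norm(best): best=r
    print('row',np.round(d,4).tolist(),np.round(best,3).tolist(),'from',np.round(o['position'],4),'j6',round(o['joint_pos'][5],2))
E
python3 - <<'E'
from h import *
c=cap('top');s=cap('scene')
def show(n,lo,hi,bt,bs,z,inv=False):
    _,u,st=mask(c,lo,hi,bt,inv); P=onz(c,[u],z)[0]; print(n,'top',u.round(1),st[:5],P.round(4),end=' ')
    if bs:
        _,v,sv=mask(s,lo,hi,bs,inv); print('scene',v.round(1),sv,onz(s,[v],z)[0].round(4),'tri',*[np.round(k,4) for k in two(c,[u],s,[v])],end='')
    print()
show('wax',(35,60,40),(75,255,255),(322,192,345,212),(318,180,345,200),.112)
show('lid',(18,80,60),(34,255,255),(322,192,346,218),(312,180,352,215),.098)
show('jarlid',(20,130,60),(34,255,255),(240,190,280,220),(240,235,285,280),.083)
show('saucer',(5,35,0),(30,255,255),(280,147,315,180),(235,188,285,228),.015,True)
show('trivet',(0,150,60),(8,255,255),(200,200,245,240),(195,290,255,340),.006)
show('mat',(24,150,80),(34,255,255),(345,160,378,190),(305,160,350,195),.005)
show('dome',(0,0,70),(180,50,255),(248,192,266,207),(248,226,275,245),.165)
E
```

```text
wax top [332.7 202.8] [326 198  13  10  59] [ 0.4597 -0.1274  0.112 ] scene [332.1 191.1] [326 187  13   9  95] [ 0.457  -0.1249  0.112 ] tri [ 0.4602 -0.1278  0.1074] 0.0009
lid top [332.8 207.6] [326 200  15  12  75] [ 0.4463 -0.1277  0.098 ] scene [331.3 190. ] [312 180  39  27 526] [ 0.4698 -0.1358  0.098 ] tri [ 0.4484 -0.1229  0.1223] 0.0147
jarlid top [262. 208.] [252 199  16  16  82] [0.4498 0.1076 0.083 ] scene [262.4 256. ] [250 245  25  19 187] [0.4439 0.1237 0.083 ] tri [0.4562 0.1134 0.0572] 0.0055
saucer top [296.6 163. ] [281 148  32  31 819] [ 0.6233 -0.0027  0.015 ] scene [260.3 206.6] [ 240  191   41   32 1009] [ 6.16e-01 -1.00e-04  1.50e-02] tri [ 0.6243 -0.0033  0.0059] 0.0038
trivet top [220.7 218.8] [209 207  25  25 483] [0.4256 0.2642 0.006 ] scene [224.8 316.1] [ 205  297   41   39 1195] [0.4195 0.2661 0.006 ] tri [ 0.4257  0.2657 -0.0037] 0.0033
mat top [360.7 174.3] [349 162  24  25 437] [ 0.5814 -0.2325  0.005 ] scene [326.9 176.3] [312 166  31  21 476] [ 0.5762 -0.2303  0.005 ] tri [ 0.5816 -0.2339 -0.0011] 0.003
dome top [255.8 198.8] [248 192  18  15 175] [0.466  0.1147 0.165 ] scene [257.6 233. ] [253 228  11  12  79] [0.4518 0.1211 0.165 ] tri [0.4668 0.1157 0.1465] 0.0067
```

```bash
python3 - <<'E'
from h import *
go((.458,-.127,.19),45); go((.458,-.127,.19),90)
E
```

```text
row [0.39, -0.3032, 0.0492] [-0.001, 0.0, 1.123] from [ 0.1905 -0.5423  0.239 ] j6 -0.21
row [0.39, -0.3032, 0.0492] [-0.001, -0.0, 0.338] from [ 0.1905 -0.5423  0.239 ] j6 -0.21
```

Request:
{"op": "step_arm", "data": {
  "series": [
    [0.35,0.39,-0.3032,0.049,0,0,1.123],
    [0.35,0.39,-0.3032,0.049,0,0,1.123],
    [0.35,0.39,-0.3032,0.049,0,0,1.123],
    [0.35,0.39,-0.3032,0.049,0,0,1.123],
    [0.35,0.39,-0.3032,0.049,0,0,1.123],
    [0.35,0.39,-0.3032,0.049,0,0,1.123],
    [0.35,0.39,-0.3032,0.049,0,0,1.123],
    [0.35,0.39,-0.3032,0.049,0,0,1.123],
    [0.35,0.39,-0.3032,0.049,0,0,1.123],
    [0.35,0.39,-0.3032,0.049,0,0,1.123]
  ]
}}

```text
clock: 1.3
position: [0.4457, -0.1461, 0.1928]
orientation: [0.924, -0.383, 0.0, 0.0]
force: [0.5, -0.1, 0.1]
gripper_width: 0.651
gripper_force: 0.0
```

```bash
python3 - <<'E'
from h import *
o=ctrl.get_obs();print(o['position'],o['joint_pos'].round(2),o['gripper_width'],ctrl.tip_extent)
go((.459,-.127,.15),45)
c=cap('top');s=cap('scene')
# redo tealight in scene; project TCP tip
tip=o['position']-[0,0,.008]
print(proj(c,tip),proj(s,tip))
a=cv2.resize(c['img'][160:240,290:390,::-1],None,fx=4,fy=4,interpolation=cv2.INTER_CUBIC)
b=cv2.resize(s['img'][140:240,280:380,::-1],None,fx=4,fy=4,interpolation=cv2.INTER_CUBIC)
im=np.zeros((400,800,3),np.uint8);im[:320,:400]=a;im[:,400:]=b
cv2.imwrite('pics/crop2.png',im)
E
```

```text
[ 0.44573657 -0.14613367  0.19283548] [-0.58 -0.08  1.94 -0.    1.28  1.78] 0.6505353322054658 0.008
row [-0.0042, -0.0229, 0.0428] [-0.0, -0.001, -0.001] from [ 0.4457 -0.1461  0.1928] j6 1.78
[[339.51405469 203.15214689]] [[342.40396957 169.5393978 ]]
```

View pics/crop2.png

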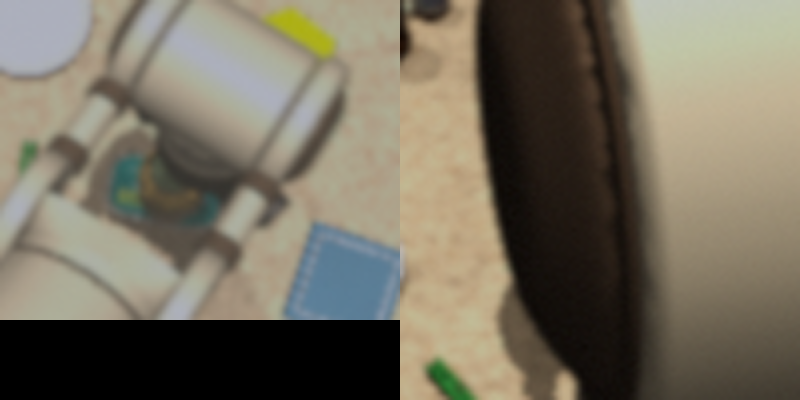

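Request:
{"op": "step_arm", "data": {
  "series": [
    [0.35,0,0,0,0,0,0],
    [0.35,0,0,0,0,0,0]
  ]
}}

```text
clock: 1.6
position: [0.4447, -0.1486, 0.1929]
orientation: [0.924, -0.383, 0.0, 0.0]
force: [0.7, 0.4, 0.9]
gripper_width: 0.652
gripper_force: 0.0
```

```bash
python3 - <<'E'
from h import *
go((.459,-.127,.112),45)
c=cap('top')
# refine board/tile/saucer edges
for n,lo,hi,b,z in(('tile',(95,60,50),(115,255,255),(358,212,396,250),.006),('board',(0,60,20),(15,255,110),(205,150,260,198),.010)):
    m,u,_=mask(c,lo,hi,b); k=max(cv2.findContours(m,0,1)[0],key=cv2.contourArea)
    P=onz(c,k.reshape(-1,2),z)[:,:2].astype(np.float32); print(n,cv2.minAreaRect(P),onz(c,[u],z)[0].round(4))
    b=cv2.boxPoints(cv2.minAreaRect(P));e=b[1]-b[0];f=b[2]-b[1];e=e if np.hypot(*e)>np.hypot(*f) else f;print('long axis',np.degrees(np.arctan2(e[1],e[0])))
E
```

```text
row [-0.0052, -0.0255, 0.0809] [0.0, -0.0, -0.001] from [ 0.4447 -0.1486  0.1929] j6 1.78
tile ((0.37739911675453186, -0.27997928857803345), (0.08415666967630386, 0.0845511332154274), 69.92948913574219) [ 0.3772 -0.2799  0.006 ]
long axis -20.07051
board ((0.5820361375808716, 0.22607561945915222), (0.09651360660791397, 0.145318865776062), 21.494094848632812) [0.5816 0.2268 0.01  ]
long axis -68.50588
```

Request:
{"op": "step_arm", "data": {
  "series": [
    [0.35,-0.0052,-0.0255,0.02,0,0,0],
    [0.35,-0.0052,-0.0255,0.03,0,0,0],
    [0.35,-0.0052,-0.0255,0.05,0,0,0],
    [0.35,-0.0052,-0.0255,0.065,0,0,0],
    [0.35,-0.0052,-0.0255,0.075,0,0,0],
    [0.35,-0.0052,-0.0255,0.081,0,0,0],
    [0.35,-0.0052,-0.0255,0.081,0,0,0]
  ]
}}

```text
clock: 2.35
position: [0.4587, -0.1265, 0.1112]
orientation: [0.924, -0.383, -0.001, -0.0]
force: [-0.7, 0.2, 0.7]
gripper_width: 0.653
gripper_force: 0.0
```

```bash
python3 - <<'E'
from h import *
go((.459,-.127,.109),45)
c=cap('top');s=cap('scene')
a=cv2.resize(c['img'][170:240,300:370,::-1],(400,400),interpolation=cv2.INTER_CUBIC)
b=cv2.resize(s['img'][150:250,280:380,::-1],(400,400),interpolation=cv2.INTER_CUBIC)
cv2.imwrite('pics/crop3.png',np.hstack([a,b]))
E
```

```text
row [0.0005, 0.0001, 0.0022] [0.0, 0.001, -0.001] from [ 0.4587 -0.1265  0.1112] j6 1.83
```

View pics/crop3.png

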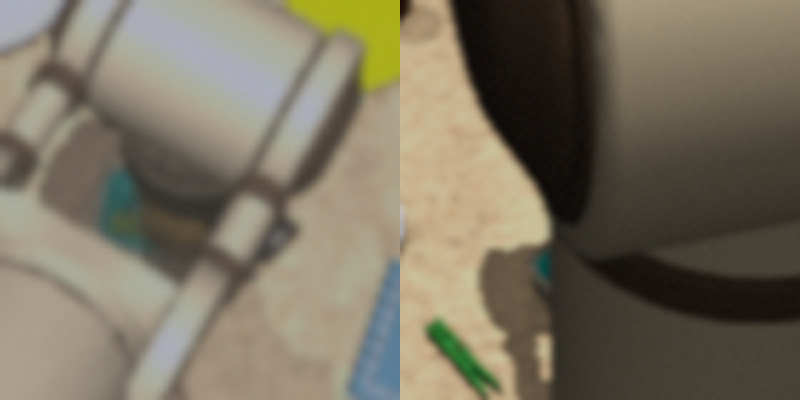

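The arm hides the grasp in both views, so I'll close and check by the measured opening: 38 mm should read about 0.45.

Request:
{"op": "step_arm", "data": {
  "series": [
    [0.35,0,0,0.002,0,0,0],
    [0.45,0,0,0.002,0,0,0],
    [0.6,0,0,0.002,0,0,0],
    [0.8,0,0,0.002,0,0,0],
    [1,0,0,0.002,0,0,0],
    [1,0,0,0.002,0,0,0],
    [1,0,0,0.002,0,0,0]
  ]
}}

```text
clock: 3.15
position: [0.4599, -0.1264, 0.1105]
orientation: [0.924, -0.383, 0.001, 0.0]
force: [-0.8, 0.1, 6.7]
gripper_width: 0.399
gripper_force: 60.0
```

Request:
{"op": "step_arm", "data": {
  "series": [
    [1,0,0,0,0,0,0],
    [1,0,0,-0.003,0,0,0],
    [1,0,0,-0.006,0,0,0],
    [1,0,0,-0.01,0,0,0],
    [1,0,0,-0.02,0,0,0],
    [1,0,0,-0.03,0,0,0],
    [1,0,0,-0.05,0,0,0],
    [1,0,0,-0.08,0,0,0],
    [1,0,0,-0.09,0,0,0]
  ]
}}

```text
clock: 4.05
position: [0.461, -0.127, 0.2036]
orientation: [0.924, -0.383, 0.003, 0.0]
force: [0.9, -0.8, 0.2]
gripper_width: 0.401
gripper_force: 59.6
```

```bash
python3 - <<'E'
from h import *
go((.622,-.002,.10),45)
E
```

```text
row [0.0249, -0.2021, 0.1041] [-0.002, -0.006, 0.0] from [ 0.461  -0.127   0.2036] j6 1.83
```

Request:
{"op": "step_arm", "data": {
  "series": [
    [1,0.004,-0.04,0,-0.002,-0.006,0],
    [1,0.01,-0.08,0,-0.002,-0.006,0],
    [1,0.015,-0.12,0,-0.002,-0.006,0],
    [1,0.02,-0.16,0.02,-0.002,-0.006,0],
    [1,0.025,-0.19,0.05,-0.002,-0.006,0],
    [1,0.025,-0.202,0.08,-0.002,-0.006,0],
    [1,0.025,-0.202,0.104,-0.002,-0.006,0],
    [1,0.025,-0.202,0.104,-0.002,-0.006,0]
  ]
}}

```text
clock: 4.85
position: [0.6166, 0.0002, 0.091]
orientation: [0.924, -0.382, -0.008, 0.001]
force: [-1.2, 0.1, -1.4]
gripper_width: 0.398
gripper_force: 59.7
```

```bash
python3 - <<'E'
from h import *
go((.622,-.002,.022),45)
c=cap('top');s=cap('scene')
a=cv2.resize(c['img'][130:200,260:330,::-1],(400,400),interpolation=cv2.INTER_CUBIC)
b=cv2.resize(s['img'][140:240,210:310,::-1],(400,400),interpolation=cv2.INTER_CUBIC)
cv2.imwrite('pics/crop4.png',np.hstack([a,b]))
p=ctrl.get_obs()['position'];print(proj(s,p-[0,0,.008]),proj(s,p-[0,0,.02]))
E
```

```text
row [0.0063, -0.0028, 0.0689] [0.007, 0.013, 0.001] from [6.166e-01 2.000e-04 9.100e-02] j6 2.16
[[257.07178392 188.52603374]] [[257.53107574 191.49107814]]
```

View pics/crop4.png

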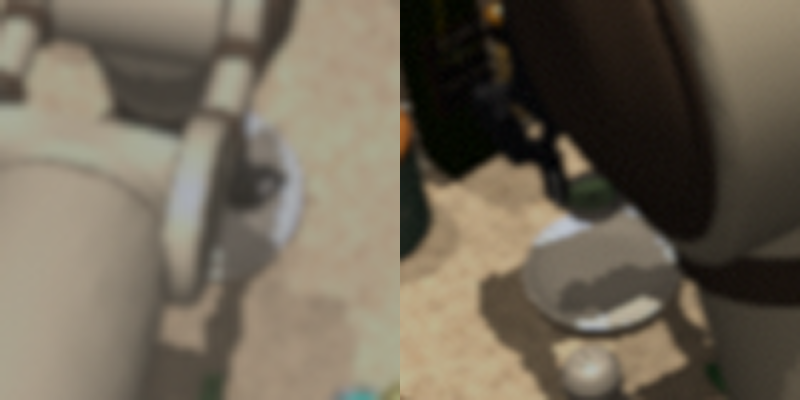

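Request:
{"op": "step_arm", "data": {
  "series": [
    [1,0.006,-0.002,0.02,0.007,0.013,0],
    [1,0.006,-0.002,0.035,0.007,0.013,0],
    [1,0.006,-0.002,0.045,0.007,0.013,0],
    [1,0.006,-0.002,0.05,0.007,0.013,0],
    [1,0.006,-0.002,0.05,0.007,0.013,0],
    [1,0.006,-0.002,0.05,0.007,0.013,0]
  ]
}}

```text
clock: 5.55
position: [0.6255, -0.0036, 0.0463]
orientation: [0.924, -0.383, 0.005, -0.001]
force: [-0.8, -0.3, -0.7]
gripper_width: 0.406
gripper_force: 59.7
```

```bash
python3 - <<'E'
from h import *
go((.621,-.002,.0235),45);print(ctrl.get_obs()['force'])
E
```

```text
row [-0.0045, 0.0022, 0.0227] [-0.005, -0.008, 0.0] from [ 0.6255 -0.0036  0.0463] j6 2.16
[-0.82201406 -0.26798481 -0.71377353]
```

Request:
{"op": "step_arm", "data": {
  "series": [
    [1,-0.0045,0.002,0.006,-0.005,-0.008,0],
    [1,-0.0045,0.002,0.012,-0.005,-0.008,0],
    [1,-0.0045,0.002,0.017,-0.005,-0.008,0],
    [1,-0.0045,0.002,0.02,-0.005,-0.008,0],
    [1,-0.0045,0.002,0.022,-0.005,-0.008,0],
    [1,-0.0045,0.002,0.0235,-0.005,-0.008,0],
    [1,-0.0045,0.002,0.0235,-0.005,-0.008,0],
    [1,-0.0045,0.002,0.0235,-0.005,-0.008,0]
  ]
}}

```text
clock: 6.35
position: [0.6206, -0.0018, 0.0229]
orientation: [0.924, -0.383, -0.001, -0.0]
force: [-3.9, 1.1, 5.9]
gripper_width: 0.397
gripper_force: 60.3
```

Request:
{"op": "step_arm", "data": {
  "series": [
    [0.6,0,0,0,0,0,0],
    [0.5,0,0,0,0,0,0],
    [0.42,0,0,0,0,0,0],
    [0.38,0,0,0,0,0,0],
    [0.35,0,0,0,0,0,0],
    [0.35,0,0,-0.01,0,0,0],
    [0.35,0,0,-0.03,0,0,0],
    [0.3,0,0,-0.08,0,0,0],
    [0.2,0,0,-0.13,0,0,0],
    [0,0,0,-0.18,0,0,0]
  ]
}}

```text
clock: 7.35
position: [0.6206, -0.0019, 0.2048]
orientation: [0.924, -0.383, -0.0, -0.0]
force: [1.3, -0.5, 1.1]
gripper_width: 0.945
gripper_force: 0.0
```

```bash
python3 - <<'E'
from h import *
go((.35,-.38,.25),90)
go((.35,-.33,.3),45)
E
```

```text
row [0.0759, 0.4587, -0.0454] [-0.001, 0.0, -0.785] from [ 0.6206 -0.0019  0.2048] j6 2.16
row [0.0405, 0.4233, -0.0954] [-0.0, 0.001, 0.0] from [ 0.6206 -0.0019  0.2048] j6 2.16
```

Request:
{"op": "step_arm", "data": {
  "series": [
    [0,0.008,0.05,-0.02,0,0,-0.1],
    [0,0.015,0.1,-0.04,0,0,-0.2],
    [0,0.025,0.15,-0.045,0,0,-0.3],
    [0,0.035,0.2,-0.045,0,0,-0.4],
    [0,0.043,0.25,-0.045,0,0,-0.5],
    [0,0.05,0.3,-0.045,0,0,-0.6],
    [0,0.058,0.35,-0.045,0,0,-0.7],
    [0,0.066,0.4,-0.045,0,0,-0.785],
    [0,0.076,0.458,-0.045,0,0,-0.785],
    [0,0.076,0.458,-0.045,0,0,-0.785]
  ]
}}

```text
clock: 8.35
position: [0.3483, -0.3826, 0.2481]
orientation: [1.0, -0.002, -0.0, 0.001]
force: [1.3, 1.2, -0.5]
gripper_width: 1.0
gripper_force: 0.0
```

```bash
python3 - <<'E'
from h import *
c=cap('top');s=cap('scene')
a=cv2.resize(c['img'][140:240,250:390,::-1],(560,400),interpolation=cv2.INTER_CUBIC)
b=cv2.resize(s['img'][170:240,235:282,::-1],(240,357),interpolation=cv2.INTER_CUBIC)
im=np.zeros((400,800,3),np.uint8);im[:,:560]=a;im[:357,560:]=b
cv2.imwrite('pics/crop5.png',im)
print(np.round(ctrl.get_obs()['position'],3))
E
```

```text
[ 0.349 -0.382  0.248]
```

View pics/crop5.png

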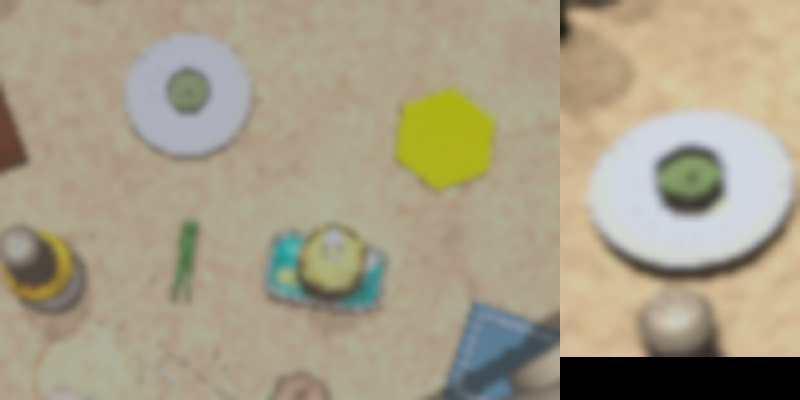

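The tealight stands centred in the saucer. Next I'll measure the tomato lid, about (333,205), and the fish tin outline.

```bash
python3 - <<'E'
from h import *
c=cap('top');s=cap('scene')
hsv=cv2.cvtColor(c['img'],cv2.COLOR_RGB2HSV)
print(hsv[205,325:343].tolist(),hsv[196:216,333].tolist())
for C,b,z in((c,(322,194,346,216),.098),):
    m,u,st=mask(C,(22,70,90),(36,255,255),b); k=max(cv2.findContours(m,0,1)[0],key=cv2.contourArea)
    print('lid',u,st,onz(C,[u],z).round(4),cv2.minEnclosingCircle(onz(C,k.reshape(-1,2),z)[:,:2].astype(np.float32)))
    (x,y),r=cv2.minEnclosingCircle(k);print(x,y,r,onz(C,[(x,y)],z))
m,u,st=mask(c,(78,90,50),(98,255,255),(312,190,352,222))
q=cv2.inRange(hsv,(78,90,50),(98,255,255)); M=np.zeros_like(q);M[190:222,312:352]=q[190:222,312:352]
P=onz(c,cv2.findNonZero(M).reshape(-1,2),.026)[:,:2].astype(np.float32);r=cv2.minAreaRect(P);print('fish',r,'box',cv2.boxPoints(r).round(3).tolist())
go((.45,-.127,.2),90)
E
```

```text
[[27, 77, 126], [25, 97, 153], [27, 93, 168], [29, 82, 172], [31, 73, 175], [32, 73, 175], [32, 70, 174], [31, 66, 174], [32, 62, 172], [31, 63, 171], [32, 70, 175], [32, 73, 177], [31, 74, 175], [29, 82, 172], [25, 91, 165], [23, 82, 149], [22, 33, 146], [90, 3, 160]] [[28, 49, 146], [28, 25, 155], [90, 3, 169], [110, 9, 178], [60, 3, 169], [32, 31, 165], [31, 48, 169], [31, 38, 170], [31, 35, 169], [32, 62, 172], [32, 74, 175], [31, 76, 175], [31, 75, 173], [31, 80, 172], [29, 80, 169], [28, 78, 154], [26, 72, 120], [23, 59, 86], [21, 40, 82], [26, 21, 97]]
lid [332.26875 205.7125 ] [322 197  19  16 160] [[ 0.4527 -0.1261  0.098 ]] ((0.4567786753177643, -0.1220804899930954), 0.03338782489299774)
331.0 204.5 10.062405586242676 [[ 0.45674884 -0.12202232  0.098     ]]
fish ((0.45450934767723083, -0.12109073996543884), (0.09290751814842224, 0.045307889580726624), 68.20101165771484) box [[0.41600000858306885, -0.15600000321865082], [0.4580000042915344, -0.17299999296665192], [0.49300000071525574, -0.0860000029206276], [0.45100000500679016, -0.07000000029802322]]
row [0.0988, -0.2527, 0.0477] [-0.001, 0.0, -0.001] from [ 0.3509 -0.3796  0.2476] j6 0.51
```

Request:
{"op": "step_arm", "data": {
  "series": [
    [0,0.02,-0.05,0.02,0,0,0],
    [0,0.04,-0.1,0.04,0,0,0],
    [0,0.06,-0.15,0.05,0,0,0],
    [0,0.08,-0.2,0.06,0,0,0],
    [0,0.1,-0.24,0.07,0,0,0],
    [0,0.106,-0.252,0.08,0,0,0],
    [0,0.106,-0.252,0.09,0,0,0],
    [0,0.106,-0.252,0.09,0,0,0],
    [0,0.106,-0.252,0.09,0,0,0]
  ]
}}

```text
clock: 9.45
position: [0.4569, -0.1276, 0.1575]
orientation: [1.0, 0.0, -0.0, -0.0]
force: [-0.8, 0.1, -0.9]
gripper_width: 1.0
gripper_force: 0.0
```

```bash
python3 - <<'E'
from h import *
go((.457,-.128,.055),90)
E
```

```text
row [0.0002, 0.0004, 0.1025] [-0.0, 0.001, 0.0] from [ 0.4569 -0.1276  0.1575] j6 1.04
```

Request:
{"op": "step_arm", "data": {
  "series": [
    [0,0,0,0.02,0,0,0],
    [0,0,0,0.04,0,0,0],
    [0,0,0,0.06,0,0,0],
    [0,0,0,0.08,0,0,0],
    [0,0,0,0.093,0,0,0],
    [0,0,0,0.1,0,0,0],
    [0,0,0,0.102,0,0,0],
    [0,0,0,0.102,0,0,0]
  ]
}}

```text
clock: 10.25
position: [0.4572, -0.128, 0.0557]
orientation: [1.0, -0.0, 0.0, -0.0]
force: [0.3, 1.2, -0.1]
gripper_width: 1.002
gripper_force: 0.0
```

Request:
{"op": "step_arm", "data": {
  "series": [
    [0.1,0,0,0,0,0,0],
    [0.2,0,0,0,0,0,0],
    [0.26,0,0,0,0,0,0],
    [0.3,0,0,0,0,0,0],
    [0.34,0,0,0,0,0,0],
    [0.38,0,0,0,0,0,0],
    [0.45,0,0,0,0,0,0],
    [0.7,0,0,0,0,0,0],
    [1,0,0,0,0,0,0]
  ]
}}

```text
clock: 11.15
position: [0.4572, -0.1277, 0.0558]
orientation: [1.0, -0.0, -0.0, -0.0]
force: [-1.3, 0.1, 6.2]
gripper_width: 0.661
gripper_force: 63.1
```

Request:
{"op": "step_arm", "data": {
  "series": [
    [1,0,0,-0.002,0,0,0],
    [1,0,0,-0.005,0,0,0],
    [1,0,0,-0.012,0,0,0],
    [1,0,0,-0.025,0,0,0],
    [1,0,0,-0.05,0,0,0],
    [1,0,0,-0.09,0,0,0],
    [1,0,0,-0.13,0,0,0],
    [1,0,0,-0.17,0,0,0],
    [1,0,0,-0.2,0,0,0],
    [1,0,0,-0.215,0,0,0]
  ]
}}

```text
clock: 12.15
position: [0.4581, -0.1283, 0.275]
orientation: [1.0, -0.0, 0.003, 0.001]
force: [0.1, 1.3, -2.7]
gripper_width: 0.66
gripper_force: 64.2
```

```bash
python3 - <<'E'
from h import *
go((.424,.264,.27),90)
E
```

```text
row [-0.0342, -0.3923, 0.0038] [0.003, -0.005, -0.0] from [ 0.4581 -0.1283  0.275 ] j6 1.04
```

Request:
{"op": "step_arm", "data": {
  "series": [
    [1,-0.002,-0.03,0,0,0,0],
    [1,-0.006,-0.075,0,0,0,0],
    [1,-0.01,-0.12,0,0,0,0],
    [1,-0.014,-0.165,0,0,0,0],
    [1,-0.018,-0.21,0,0,0,0],
    [1,-0.022,-0.255,0,0,0,0],
    [1,-0.026,-0.3,0,0,0,0],
    [1,-0.03,-0.345,0,0,0,0],
    [1,-0.033,-0.38,0,0,0,0],
    [1,-0.033,-0.392,0,0,0,0]
  ]
}}

```text
clock: 13.15
position: [0.423, 0.2671, 0.2714]
orientation: [1.0, 0.002, -0.0, -0.001]
force: [-0.5, 0.1, -2.0]
gripper_width: 0.656
gripper_force: 64.6
```

Request:
{"op": "step_arm", "data": {
  "series": [
    [1,0,0,0.03,0,0,0],
    [1,0,0,0.07,0,0,0],
    [1,0,0,0.11,0,0,0],
    [1,0,0,0.15,0,0,0],
    [1,0,0,0.18,0,0,0],
    [1,0,0,0.2,0,0,0],
    [1,0,0,0.21,0,0,0],
    [1,0,0,0.21,0,0,0]
  ]
}}

```text
clock: 13.95
position: [0.4233, 0.2638, 0.0598]
orientation: [1.0, -0.0, -0.001, 0.0]
force: [-0.3, -0.7, -1.8]
gripper_width: 0.661
gripper_force: 64.6
```

```bash
python3 - <<'E'
from h import *
go((.424,.264,.0365),90)
s=cap('scene');c=cap('top')
a=cv2.resize(c['img'][180:260,180:260,::-1],(400,400),interpolation=cv2.INTER_CUBIC)
b=cv2.resize(s['img'][260:360,170:270,::-1],(400,400),interpolation=cv2.INTER_CUBIC)
cv2.imwrite('pics/crop6.png',np.hstack([a,b]))
E
```

```text
row [0.0007, -0.0002, 0.0233] [0.0, 0.003, -0.001] from [0.4233 0.2638 0.0598] j6 1.89
```

View pics/crop6.png

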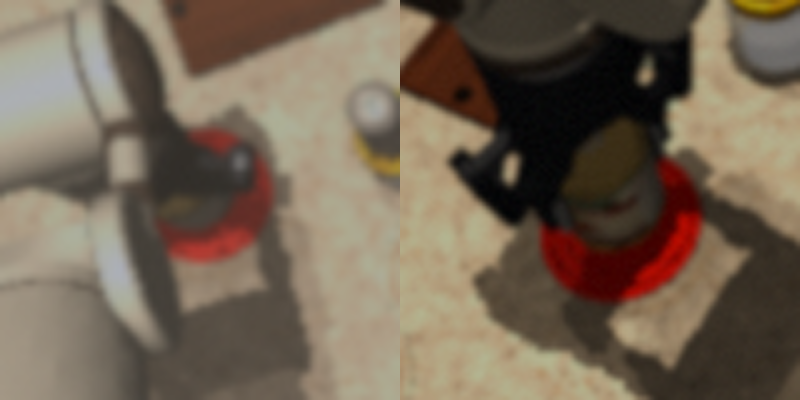

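Request:
{"op": "step_arm", "data": {
  "series": [
    [1,0,0,0.008,0,0.003,0],
    [1,0,0,0.014,0,0.003,0],
    [1,0,0,0.018,0,0.003,0],
    [1,0,0,0.021,0,0.003,0],
    [1,0,0,0.023,0,0.003,0],
    [1,0,0,0.024,0,0.003,0],
    [1,0,0,0.024,0,0.003,0],
    [1,0,0,0.024,0,0.003,0]
  ]
}}

```text
clock: 14.85
position: [0.424, 0.2645, 0.0366]
orientation: [1.0, -0.0, 0.001, -0.0]
force: [0.3, -0.4, -2.1]
gripper_width: 0.66
gripper_force: 64.6
```

Request:
{"op": "step_arm", "data": {
  "series": [
    [1,0,0,0.0005,0,0,0],
    [1,0,0,0.001,0,0,0],
    [1,0,0,0.0015,0,0,0],
    [1,0,0,0.0015,0,0,0]
  ]
}}

```text
clock: 15.25
position: [0.4242, 0.2646, 0.0363]
orientation: [1.0, -0.0, 0.001, -0.0]
force: [-4.6, -3.2, 9.0]
gripper_width: 0.657
gripper_force: 65.2
```

Contact. I'll release gently and rise.

Request:
{"op": "step_arm", "data": {
  "series": [
    [0.35,0,0,0,0,0,0],
    [0.28,0,0,0,0,0,0],
    [0.2,0,0,0,0,0,0],
    [0.1,0,0,0,0,0,0],
    [0.05,0,0,0,0,0,0],
    [0,0,0,-0.01,0,0,0],
    [0,0,0,-0.05,0,0,0],
    [0,0,0,-0.1,0,0,0],
    [0,0,0,-0.15,0,0,0],
    [0,0,0,-0.2,0,0,0]
  ]
}}

```text
clock: 16.25
position: [0.423, 0.2642, 0.2377]
orientation: [1.0, -0.0, 0.002, -0.001]
force: [1.5, -0.1, 0.5]
gripper_width: 1.0
gripper_force: 0.0
```

```bash
python3 - <<'E'
from h import *
go((.35,-.3,.28),165)
c=cap('top');hsv=cv2.cvtColor(c['img'],cv2.COLOR_RGB2HSV)
a=c['img'][180:230,300:360]
cv2.imwrite('pics/crop7.png',cv2.resize(a[:,:,::-1],None,fx=8,fy=8,interpolation=cv2.INTER_CUBIC))
E
```

```text
row [-0.0728, 0.5642, -0.0431] [0.001, -0.003, -1.309] from [0.423  0.2642 0.2377] j6 1.89
```

View pics/crop7.png

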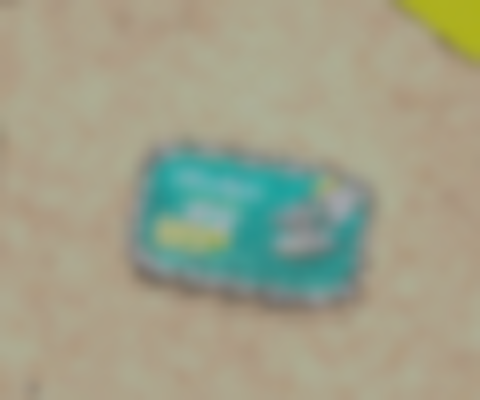

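```bash
python3 - <<'E'
from h import *
c=cap('top');s=cap('scene')
for C,b in((c,(310,190,352,222)),(s,(305,195,350,240))):
    hsv=cv2.cvtColor(C['img'],cv2.COLOR_RGB2HSV)
    q=cv2.inRange(hsv,(75,70,40),(100,255,255)); M=np.zeros_like(q);x0,y0,x1,y1=b;M[y0:y1,x0:x1]=q[y0:y1,x0:x1]
    P=onz(C,cv2.findNonZero(M).reshape(-1,2),.026)[:,:2].astype(np.float32);print(len(P),cv2.minAreaRect(P))
K=(np.array([[150,150],[372,182],[350,300],[135,275]])+.5)/8-.5+[300,180]
Q=onz(c,K,.026)[:,:2];print(Q.round(4),Q.mean(0)); e=Q[0]+Q[3]-Q[1]-Q[2];print(np.degrees(np.arctan2(e[1],e[0])),[np.linalg.norm(Q[i]-Q[i-1]).round(3) for i in range(4)])
E
```

```text
270 ((0.4588843286037445, -0.12318632006645203), (0.09389401972293854, 0.05104142799973488), 78.90467071533203)
66 ((0.4491931200027466, -0.08578073233366013), (0.052074454724788666, 0.02480917237699032), 28.411767959594727)
[[ 0.4915 -0.0797]
 [ 0.4763 -0.1763]
 [ 0.4246 -0.1656]
 [ 0.4365 -0.0727]] [ 0.45723142 -0.12359695]
81.8677307569962 [np.float64(0.056), np.float64(0.098), np.float64(0.053), np.float64(0.094)]
```

```bash
python3 - <<'E'
from h import *
go((.458,-.1235,.13),170)
E
```

```text
row [0.0309, 0.3891, 0.1091] [0.005, -0.012, -1.396] from [0.4259 0.2652 0.2402] j6 1.89
```

Request:
{"op": "step_arm", "data": {
  "series": [
    [0,0.003,0.04,-0.02,0,0,-0.14],
    [0,0.006,0.08,-0.02,0,0,-0.28],
    [0,0.01,0.13,-0.02,0,0,-0.42],
    [0,0.014,0.18,-0.02,0,0,-0.56],
    [0,0.018,0.23,-0.02,0,0,-0.7],
    [0,0.022,0.28,0,0,0,-0.84],
    [0,0.026,0.33,0.03,0,0,-0.98],
    [0,0.03,0.37,0.06,0,0,-1.12],
    [0,0.032,0.388,0.09,0,0,-1.26],
    [0,0.032,0.388,0.105,0,0,-1.396]
  ]
}}

```text
clock: 17.4
position: [0.4556, -0.1259, 0.1289]
orientation: [0.782, 0.623, 0.001, 0.001]
force: [0.0, 0.4, 0.0]
gripper_width: 0.997
gripper_force: 0.0
```

Request:
{"op": "step_arm", "data": {
  "series": [
    [0,0,0,0,0,0,0],
    [0,0,0,0,0,0,0],
    [0,0,0,0,0,0,0]
  ]
}}

```text
clock: 17.7
position: [0.456, -0.1231, 0.1306]
orientation: [0.784, 0.621, 0.001, 0.001]
force: [0.6, 0.2, 0.7]
gripper_width: 1.0
gripper_force: 0.0
```

```bash
python3 - <<'E'
from h import *
go((.458,-.1235,.014),170)
E
```

```text
row [-0.0, 0.0016, 0.1166] [0.003, -0.001, -0.055] from [ 0.456  -0.1231  0.1306] j6 -0.29
```

Request:
{"op": "step_arm", "data": {
  "series": [
    [0,0,0.0016,0.02,0,0,-0.055],
    [0,0,0.0016,0.045,0,0,-0.055],
    [0,0,0.0016,0.07,0,0,-0.055],
    [0,0,0.0016,0.09,0,0,-0.055],
    [0,0,0.0016,0.105,0,0,-0.055],
    [0,0,0.0016,0.112,0,0,-0.055],
    [0,0,0.0016,0.115,0,0,-0.055],
    [0,0,0.0016,0.1165,0,0,-0.055],
    [0,0,0.0016,0.1165,0,0,-0.055]
  ]
}}

```text
clock: 18.6
position: [0.4581, -0.1241, 0.0142]
orientation: [0.766, 0.643, 0.001, 0.001]
force: [0.2, -0.3, 1.1]
gripper_width: 0.994
gripper_force: 0.0
```

Request:
{"op": "step_arm", "data": {
  "series": [
    [0.1,0,0,0,0,0,0],
    [0.2,0,0,0,0,0,0],
    [0.26,0,0,0,0,0,0],
    [0.3,0,0,0,0,0,0],
    [0.34,0,0,0,0,0,0],
    [0.38,0,0,0,0,0,0],
    [0.45,0,0,0,0,0,0],
    [0.7,0,0,0,0,0,0],
    [1,0,0,0,0,0,0]
  ]
}}

```text
clock: 19.5
position: [0.4576, -0.124, 0.0142]
orientation: [0.766, 0.643, 0.001, 0.0]
force: [-4.3, 1.9, 10.3]
gripper_width: 0.679
gripper_force: 62.4
```

Request:
{"op": "step_arm", "data": {
  "series": [
    [1,0,0,-0.002,0,0,0],
    [1,0,0,-0.005,0,0,0],
    [1,0,0,-0.012,0,0,0],
    [1,0,0,-0.025,0,0,0],
    [1,0,0,-0.055,0,0,0],
    [1,0,0,-0.1,0,0,0],
    [1,0,0,-0.145,0,0,0],
    [1,0,0,-0.19,0,0,0],
    [1,0,0,-0.22,0,0,0],
    [1,0,0,-0.235,0,0,0]
  ]
}}

```text
clock: 20.5
position: [0.4581, -0.1247, 0.2533]
orientation: [0.766, 0.643, 0.002, 0.004]
force: [0.1, 0.4, -2.3]
gripper_width: 0.682
gripper_force: 64.9
```

Request:
{"op": "step_arm", "data": {
  "series": [
    [1,0,0,-0.003,0,0,0]
  ]
}}

```text
clock: 20.6
position: [0.458, -0.1246, 0.2548]
orientation: [0.766, 0.643, 0.002, 0.003]
force: [-0.5, 0.5, -2.1]
gripper_width: 0.681
gripper_force: 64.9
```

```bash
python3 - <<'E'
from h import *
go((.581,.2265,.25),201.5)
E
```

```text
row [0.3672, 0.0602, 0.0049] [0.007, 0.003, -0.55] from [ 0.458  -0.1246  0.2548] j6 -0.35
```

Request:
{"op": "step_arm", "data": {
  "series": [
    [1,0.03,0.005,0,0,0,-0.05],
    [1,0.075,0.012,0,0,0,-0.12],
    [1,0.12,0.02,0,0,0,-0.19],
    [1,0.165,0.027,0,0,0,-0.26],
    [1,0.21,0.034,0,0,0,-0.33],
    [1,0.255,0.042,0,0,0,-0.4],
    [1,0.3,0.05,0,0,0,-0.47],
    [1,0.34,0.056,0,0,0,-0.52],
    [1,0.36,0.06,0,0,0,-0.55],
    [1,0.367,0.06,0,0,0,-0.55]
  ]
}}

```text
clock: 21.6
position: [0.579, 0.2289, 0.2502]
orientation: [0.562, 0.827, 0.0, -0.0]
force: [0.4, -0.6, -2.0]
gripper_width: 0.679
gripper_force: 64.9
```

Request:
{"op": "step_arm", "data": {
  "series": [
    [1,0,0,0.03,0,0,0],
    [1,0,0,0.07,0,0,0],
    [1,0,0,0.11,0,0,0],
    [1,0,0,0.15,0,0,0],
    [1,0,0,0.175,0,0,0],
    [1,0,0,0.19,0,0,0],
    [1,0,0,0.195,0,0,0],
    [1,0,0,0.195,0,0,0]
  ]
}}

```text
clock: 22.4
position: [0.5802, 0.2267, 0.057]
orientation: [0.563, 0.826, 0.001, 0.001]
force: [0.6, 0.1, -1.8]
gripper_width: 0.68
gripper_force: 64.9
```

```bash
python3 - <<'E'
from h import *
go((.581,.2265,.0245),201.5)
s=cap('scene');c=cap('top')
a=cv2.resize(c['img'][135:215,190:270,::-1],(400,400),interpolation=cv2.INTER_CUBIC)
b=cv2.resize(s['img'][200:300,150:250,::-1],(400,400),interpolation=cv2.INTER_CUBIC)
cv2.imwrite('pics/crop8.png',np.hstack([a,b]))
E
```

```text
row [-0.0005, 0.0006, 0.0325] [0.002, 0.0, -0.0] from [0.5802 0.2267 0.057 ] j6 -0.2
```

View pics/crop8.png

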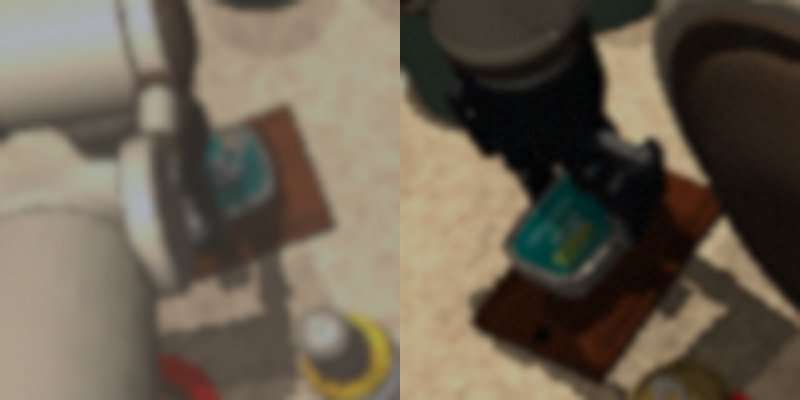

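Request:
{"op": "step_arm", "data": {
  "series": [
    [1,0,0,0.01,0,0,0],
    [1,0,0,0.018,0,0,0],
    [1,0,0,0.024,0,0,0],
    [1,0,0,0.028,0,0,0],
    [1,0,0,0.03,0,0,0],
    [1,0,0,0.0315,0,0,0],
    [1,0,0,0.0325,0,0,0],
    [1,0,0,0.033,0,0,0],
    [1,0,0,0.0335,0,0,0],
    [1,0,0,0.0335,0,0,0]
  ]
}}

```text
clock: 23.5
position: [0.5804, 0.2272, 0.0242]
orientation: [0.563, 0.827, 0.001, 0.001]
force: [-3.5, -0.9, 5.4]
gripper_width: 0.68
gripper_force: 65.5
```

Request:
{"op": "step_arm", "data": {
  "series": [
    [0.35,0,0,0,0,0,0],
    [0.28,0,0,0,0,0,0],
    [0.2,0,0,0,0,0,0],
    [0.1,0,0,0,0,0,0],
    [0.05,0,0,0,0,0,0],
    [0,0,0,-0.01,0,0,0],
    [0,0,0,-0.05,0,0,0],
    [0,0,0,-0.1,0,0,0],
    [0,0,0,-0.15,0,0,0],
    [0,0,0,-0.2,0,0,0]
  ]
}}

```text
clock: 24.5
position: [0.5795, 0.2269, 0.2262]
orientation: [0.563, 0.827, 0.001, 0.001]
force: [1.3, 0.2, -0.0]
gripper_width: 1.0
gripper_force: 0.0
```

```bash
python3 - <<'E'
from h import *
s=cap('scene');c=cap('top')
a=cv2.resize(c['img'][180:230,235:285,::-1],(400,400),interpolation=cv2.INTER_CUBIC)
b=cv2.resize(s['img'][220:285,230:295,::-1],(400,400),interpolation=cv2.INTER_CUBIC)
cv2.imwrite('pics/crop9.png',np.hstack([a,b]))
E
```

```text
(no output)
```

View pics/crop9.png

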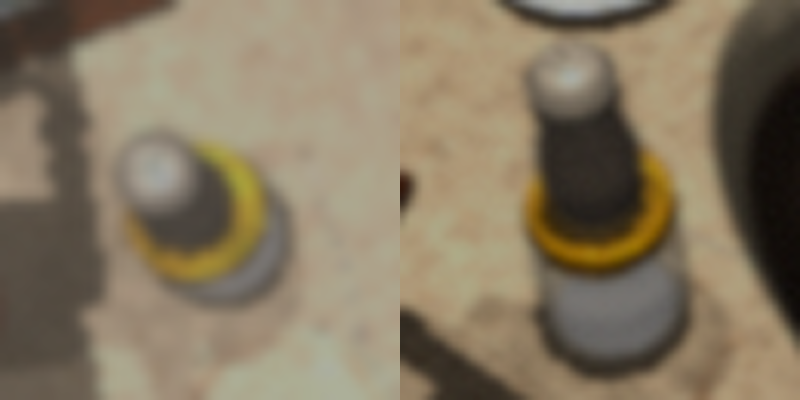

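```bash
python3 - <<'E'
from h import *
s=cap('scene');c=cap('top')
print('dome',onz(c,[(253.9,200.8)],.168),onz(s,[(257.4,232.9)],.168),two(c,[(253.9,200.8)],s,[(257.4,232.9)]))
print('jar',onz(c,[(259.1,205.9)],.084),onz(s,[(262.1,253.1)],.084),two(c,[(259.1,205.9)],s,[(262.1,253.1)]))
go((.456,.119,.24),160)
go((.456,.119,.24),250)
E
```

```text
dome [[0.458982  0.1199844 0.168    ]] [[0.45025574 0.12241981 0.168     ]] (array([0.4587541 , 0.12004988, 0.15838767]), np.float64(0.0050303056121360525))
jar [[0.4569698  0.11730883 0.084     ]] [[0.45013545 0.11947322 0.084     ]] (array([0.45689264, 0.11749322, 0.07531126]), np.float64(0.003889226961244831))
row [-0.0549, -0.1556, -0.0151] [0.007, -0.001, 0.725] from [0.5807 0.2272 0.2259] j6 -0.2
row [-0.0549, -0.1556, -0.0151] [0.006, 0.004, -0.846] from [0.5807 0.2272 0.2259] j6 -0.2
```

Request:
{"op": "step_arm", "data": {
  "series": [
    [0.1,-0.01,-0.03,-0.02,0,0,0.1],
    [0.2,-0.025,-0.07,-0.025,0,0,0.22],
    [0.25,-0.04,-0.11,-0.025,0,0,0.35],
    [0.25,-0.05,-0.14,-0.025,0,0,0.48],
    [0.25,-0.055,-0.1556,-0.025,0,0,0.6],
    [0.25,-0.055,-0.1556,-0.02,0,0,0.725],
    [0.25,-0.055,-0.1556,-0.015,0,0,0.725],
    [0.25,-0.055,-0.1556,-0.015,0,0,0.725],
    [0.25,-0.055,-0.1556,-0.015,0,0,0.725]
  ]
}}

```text
clock: 25.6
position: [0.4548, 0.1189, 0.2371]
orientation: [0.819, 0.574, 0.0, -0.0]
force: [-0.4, 0.3, 0.3]
gripper_width: 0.747
gripper_force: 0.0
```

```bash
python3 - <<'E'
from h import *
go((.4565,.1205,.122),160)
E
```

```text
row [0.002, 0.0011, 0.1151] [0.0, -0.001, 0.002] from [0.4548 0.1189 0.2371] j6 0.34
```

Request:
{"op": "step_arm", "data": {
  "series": [
    [0.25,0.002,-0.001,0.02,0,0,0],
    [0.25,0.002,-0.001,0.04,0,0,0],
    [0.25,0.002,-0.001,0.06,0,0,0],
    [0.25,0.002,-0.001,0.08,0,0,0],
    [0.25,0.002,-0.001,0.1,0,0,0],
    [0.25,0.002,-0.001,0.11,0,0,0],
    [0.25,0.002,-0.001,0.115,0,0,0],
    [0.25,0.002,-0.001,0.115,0,0,0]
  ]
}}

```text
clock: 26.4
position: [0.4551, 0.1211, 0.1228]
orientation: [0.819, 0.574, 0.001, 0.0]
force: [0.4, 0.5, -0.6]
gripper_width: 0.747
gripper_force: 0.0
```

Request:
{"op": "step_arm", "data": {
  "series": [
    [0.3,0,0,0,0,0,0],
    [0.35,0,0,0,0,0,0],
    [0.4,0,0,0,0,0,0],
    [0.45,0,0,0,0,0,0],
    [0.5,0,0,0,0,0,0],
    [0.55,0,0,0,0,0,0],
    [0.6,0,0,0,0,0,0],
    [0.8,0,0,0,0,0,0],
    [1,0,0,0,0,0,0]
  ]
}}

```text
clock: 27.3
position: [0.4553, 0.1212, 0.1238]
orientation: [0.819, 0.573, 0.001, 0.0]
force: [-1.8, -0.2, 6.8]
gripper_width: 0.451
gripper_force: 59.2
```

Request:
{"op": "step_arm", "data": {
  "series": [
    [1,0,0,-0.002,0,0,0],
    [1,0,0,-0.004,0,0,0],
    [1,0,0,-0.008,0,0,0],
    [1,0,0,-0.015,0,0,0],
    [1,0,0,-0.03,0,0,0],
    [1,0,0,-0.06,0,0,0],
    [1,0,0,-0.09,0,0,0],
    [1,0,0,-0.1,0,0,0],
    [1,0,0,-0.1,0,0,0]
  ]
}}

```text
clock: 28.2
position: [0.456, 0.121, 0.2246]
orientation: [0.819, 0.573, 0.003, 0.001]
force: [-0.8, -0.6, -2.6]
gripper_width: 0.446
gripper_force: 59.7
```

```bash
python3 - <<'E'
from h import *
go((.375,-.279,.22),160)
s=cap('scene');c=cap('top')
for C,b in((c,(240,190,285,225)),(s,(240,235,290,290))):
    m,u,st=mask(C,(18,120,60),(36,255,255),b);print(u,st,onz(C,[u],.084))
E
```

```text
row [-0.4035, 0.0608, 0.0039] [0.006, -0.003, -0.0] from [0.456  0.121  0.2246] j6 0.35
[259.82467532 206.52597403] [251 198  16  16 154] [[0.45482896 0.11484808 0.084     ]]
[260.75066313 252.80636605] [250 242  24  23 377] [[0.45301024 0.12127431 0.084     ]]
```

Request:
{"op": "step_arm", "data": {
  "series": [
    [1,-0.03,0.005,0,0,0,0],
    [1,-0.075,0.011,0,0,0,0],
    [1,-0.12,0.018,0,0,0,0],
    [1,-0.165,0.025,0,0,0,0],
    [1,-0.21,0.032,0,0,0,0],
    [1,-0.255,0.038,0,0,0,0],
    [1,-0.3,0.045,0,0,0,0],
    [1,-0.345,0.052,0,0,0,0],
    [1,-0.385,0.058,0,0,0,0],
    [1,-0.403,0.061,0,0,0,0]
  ]
}}

```text
clock: 29.3
position: [0.3724, -0.2808, 0.2203]
orientation: [0.82, 0.572, 0.001, -0.001]
force: [0.9, 0.1, -0.7]
gripper_width: 0.449
gripper_force: 59.7
```

Request:
{"op": "step_arm", "data": {
  "series": [
    [1,0,0,0.02,0,0,0],
    [1,0,0,0.06,0,0,0],
    [1,0,0,0.1,0,0,0],
    [1,0,0,0.13,0,0,0],
    [1,0,0,0.15,0,0,0],
    [1,0,0,0.155,0,0,0],
    [1,0,0,0.155,0,0,0],
    [1,0,0,0.155,0,0,0]
  ]
}}

```text
clock: 30.1
position: [0.3749, -0.2788, 0.0681]
orientation: [0.819, 0.573, 0.001, 0.001]
force: [0.0, -0.4, -1.1]
gripper_width: 0.446
gripper_force: 59.7
```

```bash
python3 - <<'E'
from h import *
go((.375,-.28,.0445),160);print(ctrl.get_obs()['joint_pos'].round(2))
s=cap('scene');c=cap('top')
a=cv2.resize(c['img'][190:270,340:420,::-1],(400,400),interpolation=cv2.INTER_CUBIC)
b=cv2.resize(c['img'][130:230,190:310,::-1],(400,400),interpolation=cv2.INTER_CUBIC)
cv2.imwrite('pics/crop10.png',np.hstack([a,b]))
E
```

```text
row [-0.0011, 0.0005, 0.0236] [0.003, -0.001, -0.0] from [ 0.3749 -0.2788  0.0681] j6 -0.55
[-0.9   0.1   2.04  0.    1.01 -0.55]
```

View pics/crop10.png

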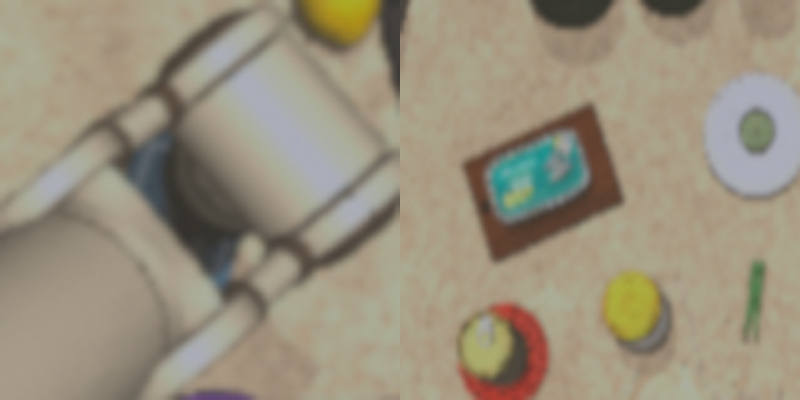

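The fish tin is centred and aligned on its board, the tomato tin is on the trivet, and the jar is untouched. Now I'll lower the shaker.

Request:
{"op": "step_arm", "data": {
  "series": [
    [1,-0.001,0.0005,0.008,0,0,0],
    [1,-0.001,0.0005,0.014,0,0,0],
    [1,-0.001,0.0005,0.018,0,0,0],
    [1,-0.001,0.0005,0.021,0,0,0],
    [1,-0.001,0.0005,0.0225,0,0,0],
    [1,-0.001,0.0005,0.0235,0,0,0],
    [1,-0.001,0.0005,0.0245,0,0,0],
    [1,-0.001,0.0005,0.0245,0,0,0]
  ]
}}

```text
clock: 31.0
position: [0.3747, -0.2795, 0.0445]
orientation: [0.819, 0.574, 0.001, -0.0]
force: [-5.0, 5.8, 16.1]
gripper_width: 0.447
gripper_force: 62.5
```

Request:
{"op": "step_arm", "data": {
  "series": [
    [1,0,0,-0.0008,0,0,0],
    [0.6,0,0,-0.0008,0,0,0],
    [0.5,0,0,-0.0008,0,0,0],
    [0.4,0,0,-0.0008,0,0,0],
    [0.3,0,0,-0.0008,0,0,0],
    [0.2,0,0,-0.01,0,0,0],
    [0.1,0,0,-0.04,0,0,0],
    [0,0,0,-0.09,0,0,0],
    [0,0,0,-0.14,0,0,0],
    [0,0,0,-0.19,0,0,0]
  ]
}}

```text
clock: 32.0
position: [0.374, -0.2793, 0.2355]
orientation: [0.819, 0.573, 0.001, 0.001]
force: [1.6, -0.2, -0.3]
gripper_width: 1.005
gripper_force: 0.0
```

```bash
python3 - <<'E'
from h import *
c=cap('top')
m,u,st=mask(c,(22,120,60),(36,255,255),(240,190,285,225));k=max(cv2.findContours(m,0,1)[0],key=cv2.contourArea)
x,y,w,h=cv2.boundingRect(k);print(st,onz(c,[u],.085),onz(c,[(x+w/2-.5,y+h/2-.5)],.085))
go((.454,.117,.2),160)
E
```

```text
[251 198  17  17 227] [[0.45640519 0.11739464 0.085     ]] [[0.45646548 0.11746929 0.085     ]]
row [0.4025, -0.0652, 0.0414] [0.016, 0.007, -0.0] from [ 0.3771 -0.283   0.2452] j6 -0.55
```

Request:
{"op": "step_arm", "data": {
  "series": [
    [0,0.03,-0.005,0,0,0,0],
    [0,0.075,-0.012,0,0,0,0],
    [0,0.12,-0.02,0,0,0,0],
    [0,0.165,-0.027,0,0,0,0],
    [0,0.21,-0.034,0,0,0,0],
    [0,0.255,-0.041,0,0,0,0],
    [0,0.3,-0.049,0,0,0,0],
    [0,0.345,-0.056,0,0,0,0],
    [0,0.385,-0.063,0.02,0,0,0],
    [0,0.403,-0.066,0.04,0,0,0]
  ]
}}

```text
clock: 33.05
position: [0.4509, 0.1247, 0.194]
orientation: [0.818, 0.575, 0.003, 0.001]
force: [0.2, -0.0, 0.2]
gripper_width: 0.996
gripper_force: 0.0
```

Request:
{"op": "step_arm", "data": {
  "series": [
    [0,0,0,0.02,0,0,0],
    [0,0,0,0.03,0,0,0],
    [0,0,0,0.03,0,0,0],
    [0,0,0,0.03,0,0,0]
  ]
}}

```text
clock: 33.45
position: [0.4509, 0.1212, 0.1643]
orientation: [0.82, 0.573, 0.002, 0.001]
force: [0.0, 0.3, -0.3]
gripper_width: 0.997
gripper_force: 0.0
```

```bash
python3 - <<'E'
from h import *
go((.454,.1175,.052),160)
E
```

```text
row [-0.0026, 0.0038, 0.1123] [0.003, -0.002, -0.001] from [0.4509 0.1212 0.1643] j6 0.35
```

Request:
{"op": "step_arm", "data": {
  "series": [
    [0,-0.0026,0.0038,0.015,0,0,0],
    [0,-0.0026,0.0038,0.03,0,0,0],
    [0,-0.0026,0.0038,0.05,0,0,0],
    [0,-0.0026,0.0038,0.07,0,0,0],
    [0,-0.0026,0.0038,0.09,0,0,0],
    [0,-0.0026,0.0038,0.105,0,0,0],
    [0,-0.0026,0.0038,0.113,0,0,0],
    [0,-0.0026,0.0038,0.117,0,0,0],
    [0,-0.0026,0.0038,0.117,0,0,0]
  ]
}}

```text
clock: 34.35
position: [0.4539, 0.1177, 0.047]
orientation: [0.819, 0.573, 0.001, 0.001]
force: [0.5, -0.0, 0.1]
gripper_width: 0.999
gripper_force: 0.0
```

Request:
{"op": "step_arm", "data": {
  "series": [
    [0.06,0,0,0,0,0,0],
    [0.12,0,0,0,0,0,0],
    [0.17,0,0,0,0,0,0],
    [0.21,0,0,0,0,0,0],
    [0.25,0,0,0,0,0,0],
    [0.29,0,0,0,0,0,0],
    [0.35,0,0,0,0,0,0],
    [0.6,0,0,0,0,0,0],
    [1,0,0,0,0,0,0]
  ]
}}

```text
clock: 35.25
position: [0.4547, 0.1177, 0.048]
orientation: [0.819, 0.574, 0.002, 0.001]
force: [-1.6, -1.5, 10.6]
gripper_width: 0.691
gripper_force: 62.5
```

Request:
{"op": "step_arm", "data": {
  "series": [
    [1,0,0,-0.002,0,0,0],
    [1,0,0,-0.004,0,0,0],
    [1,0,0,-0.008,0,0,0],
    [1,0,0,-0.015,0,0,0],
    [1,0,0,-0.03,0,0,0],
    [1,0,0,-0.06,0,0,0],
    [1,0,0,-0.09,0,0,0],
    [1,0,0,-0.11,0,0,0],
    [1,0,0,-0.11,0,0,0]
  ]
}}

```text
clock: 36.15
position: [0.4555, 0.1179, 0.16]
orientation: [0.819, 0.573, 0.004, 0.002]
force: [0.7, 0.6, -2.3]
gripper_width: 0.694
gripper_force: 64.8
```

```bash
python3 - <<'E'
from h import *
go((.579,-.232,.16),160)
E
```

```text
row [-0.2865, 0.2358, 0.0009] [0.009, -0.004, -0.0] from [0.4555 0.1179 0.16  ] j6 0.34
```

Request:
{"op": "step_arm", "data": {
  "series": [
    [1,-0.024,0.02,0,0,0,0],
    [1,-0.058,0.047,0,0,0,0],
    [1,-0.092,0.075,0,0,0,0],
    [1,-0.126,0.103,0,0,0,0],
    [1,-0.16,0.131,0,0,0,0],
    [1,-0.194,0.159,0,0,0,0],
    [1,-0.228,0.187,0,0,0,0],
    [1,-0.262,0.215,0,0,0,0],
    [1,-0.28,0.23,0,0,0,0],
    [1,-0.286,0.236,0,0,0,0]
  ]
}}

```text
clock: 37.15
position: [0.5764, -0.2337, 0.1545]
orientation: [0.82, 0.572, 0.001, -0.001]
force: [0.1, 0.1, -1.9]
gripper_width: 0.689
gripper_force: 64.9
```

Request:
{"op": "step_arm", "data": {
  "series": [
    [1,0,0,0.01,0,0,0],
    [1,0,0,0.03,0,0,0],
    [1,0,0,0.055,0,0,0],
    [1,0,0,0.075,0,0,0],
    [1,0,0,0.085,0,0,0],
    [1,0,0,0.09,0,0,0],
    [1,0,0,0.09,0,0,0],
    [1,0,0,0.09,0,0,0]
  ]
}}

```text
clock: 37.95
position: [0.5778, -0.2317, 0.0675]
orientation: [0.819, 0.574, 0.001, 0.001]
force: [0.5, 0.2, -1.9]
gripper_width: 0.691
gripper_force: 64.9
```

```bash
python3 - <<'E'
from h import *
go((.579,-.232,.053),160)
E
```

```text
row [0.0001, 0.0012, 0.0145] [0.004, -0.001, -0.0] from [ 0.5778 -0.2317  0.0675] j6 -0.23
```

Request:
{"op": "step_arm", "data": {
  "series": [
    [1,0,0.001,0.005,0,0,0],
    [1,0,0.001,0.009,0,0,0],
    [1,0,0.001,0.012,0,0,0],
    [1,0,0.001,0.0135,0,0,0],
    [1,0,0.001,0.0145,0,0,0],
    [1,0,0.001,0.015,0,0,0],
    [1,0,0.001,0.015,0,0,0]
  ]
}}

```text
clock: 38.65
position: [0.578, -0.2319, 0.0531]
orientation: [0.819, 0.573, 0.001, -0.0]
force: [-5.7, 3.0, 9.1]
gripper_width: 0.687
gripper_force: 66.3
```

Request:
{"op": "step_arm", "data": {
  "series": [
    [0.35,0,0,0,0,0,0],
    [0.28,0,0,0,0,0,0],
    [0.2,0,0,0,0,0,0],
    [0.1,0,0,0,0,0,0],
    [0,0,0,0,0,0,0],
    [0,0,0,-0.01,0,0,0],
    [0,0,0,-0.05,0,0,0],
    [0,0,0,-0.1,0,0,0],
    [0,0,0,-0.15,0,0,0],
    [0,0,0,-0.2,0,0,0]
  ]
}}

```text
clock: 39.65
position: [0.5775, -0.2319, 0.2543]
orientation: [0.819, 0.573, 0.001, 0.001]
force: [0.5, -0.4, 0.5]
gripper_width: 1.004
gripper_force: 0.0
```

```bash
python3 - <<'E'
from h import *
go((.3,-.05,.35),160)
E
```

```text
row [0.076, -0.3227, -0.0965] [0.003, -0.001, -0.0] from [ 0.5775 -0.2319  0.2543] j6 -0.23
```

Request:
{"op": "step_arm", "data": {
  "series": [
    [0,0.01,-0.04,-0.02,0,0,0],
    [0,0.02,-0.08,-0.04,0,0,0],
    [0,0.03,-0.12,-0.06,0,0,0],
    [0,0.04,-0.16,-0.08,0,0,0],
    [0,0.05,-0.2,-0.09,0,0,0],
    [0,0.06,-0.24,-0.09,0,0,0],
    [0,0.07,-0.28,-0.09,0,0,0],
    [0,0.076,-0.3,-0.09,0,0,0],
    [0,0.076,-0.3,-0.09,0,0,0],
    [0,0.076,-0.3,-0.09,0,0,0]
  ]
}}

```text
clock: 40.65
position: [0.3218, -0.0581, 0.3417]
orientation: [0.819, 0.573, 0.002, 0.001]
force: [0.2, 1.1, 1.0]
gripper_width: 0.998
gripper_force: 0.0
```

```bash
python3 - <<'E'
from h import *
c=cap('top')
cv2.imwrite('pics/fin.png',cv2.resize(c['img'][130:260,195:400,::-1],None,fx=3.9,fy=3.9,interpolation=cv2.INTER_CUBIC))
E
```

```text
(no output)
```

View pics/fin.png

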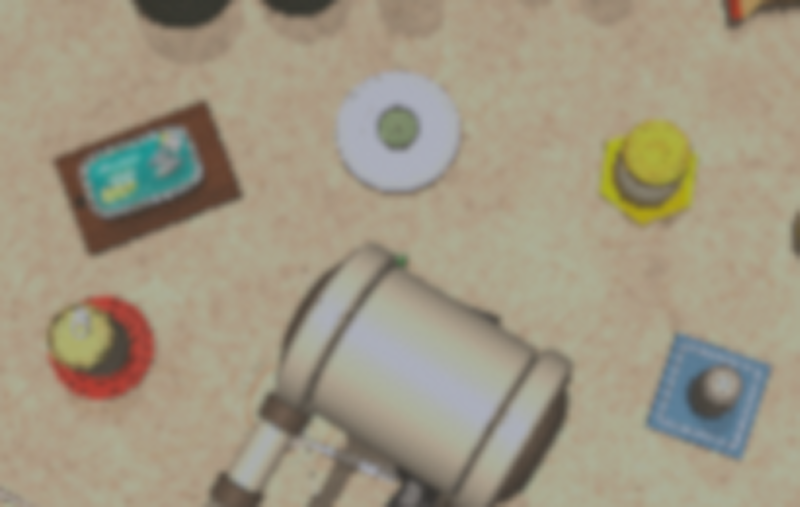

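Everything is upright on its place. I'll check the centring numerically, each top at its own height.

```bash
python3 - <<'E'
from h import *
c=cap('top')
def px(x,y): return ((x+.5)/3.9-.5+195,(y+.5)/3.9-.5+130)
for n,p,z,t in(('tomato',(82,338),.078,(.4256,.2642)),('fish',(142,171),.036,(.5818,.2265)),('tealight',(398,127),.025,(.6233,-.0027)),('jar',(656,153),.09,(.5814,-.2325)),('shaker',(718,384),.086,(.3772,-.2799))):
    P=onz(c,[px(*p)],z)[0,:2];print(n,P.round(4),'off',((P-t)*1000).round(1))
E
```

```text
tomato [0.4245 0.2622] off [-1.1 -2. ]
fish [0.5819 0.2264] off [ 0.1 -0.1]
tealight [ 0.6236 -0.0037] off [ 0.3 -1. ]
jar [ 0.5789 -0.2313] off [-2.5  1.2]
shaker [ 0.3788 -0.2775] off [1.6 2.4]
```

All are within about 3 mm, so I'm handing in.

```bash
python3 -c "
from rig import ctrl
print(ctrl.close_job())"
```

```text
the job is handed in; nothing more can be done
None
```

All five things were lifted off top first and now stand upright in the middle of their own places, each within about 3 mm by the top camera. The fish tin lies along its board, and the job was handed in at about 41 s.

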